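Set a forming machine's portion thickness by clicks from the end stop and lock it

ROBOT

A 6-joint arm with a two-finger parallel gripper is mounted at the origin on the work surface. World frame = base frame: x ahead of the robot, y to its left, z up, the work surface at z = 0. Lengths are in mm, angles in rad, forces in N, time in s.
With the tool pointing down it reaches from about 225 to 875 mm from the base axis. Payload 3.4 kg.
Tool frame: the origin (TCP) lies on the centre line of the jaws, within the pads' length; the fingertips stand 19 mm ahead of it and the grasp point (between the pads) is the TCP; z points along the fingers, y is the line along which they close (so a half turn about z gives the same grasp; the last joint's range is limited). The gripper opens to 85 mm and grips with 20 to 120 N. Pads are 22 mm wide; open, the fingers measure 114 mm over their backs; the gripper's body (76 mm by 85 mm) begins 54 mm behind the grasp point. The pads swing forward as they close: fully open they stand 13 mm farther back than shut.
Start: joints at [1.119, 0.276, 1.505, -0, 1.361, -0.121], TCP at [186.777, 543.852, 250.328] pointing down, gripper open.
Joint ranges: [-2.89, 2.89], [-0.75, 2.08], [0.22, 2.7], [-1.18, 4.32], [0.11, 2.71], [-2.7, 2.7]. Speed limits (rad/s): [2.57, 2.57, 3.14, 3.14, 3.14, 3.14].

INTERFACE

Orientations are given as [roll, pitch, yaw] about the fixed x, y, z axes, in that order (R = Rz(yaw) Ry(pitch) Rx(roll)).
In Python, from cell import ctrl, viewer gives the robot as it stands.
- The arm moves only by the tool arm_command, never from a script. Its argument "moves" is a list of rows, each a list of 7 numbers: the shift along the tool's x, y, z in m, then the turn, a rotation vector about the tool's x, y, z in degrees, then the closure, from 0 (fully open) to 1 (shut). In form: [[x, y, z, rx, ry, rz, hand], ...]. A call has 1 to 20 rows; each row shifts and turns the commanded pose from where the row before left it, along the tool's axes as they then stand; what a row does not reach is not made up. A row lasts 1/8 s, in which the tool goes at most 62.5 mm and 10.7 degrees, less where a joint would pass 70% of its speed; a pose out of reach is approached as far as the arm can. A call with a gripper value outside its range is refused whole. The fingers move at their own pace and stop on an object; "grip_force" is the grip in N (left out, the last holds). Time passes only in rows, so rows that do not move let the fingers close. It gives the time, the measured TCP pose, the force, the opening and the grip force at its end, in the units of the state.
- ctrl.get_obs(): the state, without advancing time (a new reading comes with each control period).
- viewer.capture(name): name is "scene" or "top"; returns the picture (480x640x3 uint8, red, green, blue); there is no depth.
- viewer.camera_params(name): a dict with "vfov" (degrees; the focal length in pixels is half the picture's height over the tangent of half this angle, whatever the lens; pixels are square), "cx", "cy" (the principal point, pixels), "cam_to_world" (4x4, takes a point from camera to world coordinates). Camera axes: x right, y down, z forward; pixel columns grow to the right and rows downward; lengths in mm; the calibration is good to about 2 mm. A picture is of the moment at which its call begins. camera_params takes no time and is no camera call.
- ctrl.job_done(): hands the job in; it is judged then, once.
The state is a dict: "time": time; "joints": joint angles; "joint_vel": joint speeds; "joint_torque": joint torques, N m; "ee_pos": TCP position; "eef_rot": TCP orientation; "force": force on the tool from outside, world axes, zero at the start; "wrist_torque": the same for the moment, N m; "width": opening from 0.0 (shut) to 1.0 (fully open); "grip_force": force on a finger pad.
Only numpy, scipy, OpenCV 4.12 (cv2) and the standard library are available. Lean on these libraries where they do the work, as an engineer would, in place of code of your own. Each camera call takes 0.05 s, during which the arm holds its last target. There are 200 camera calls.

TASK

Set the portion thickness on the patty-forming machine: turn its blank round selector knob gently anticlockwise (seen from above) until you feel it come up against its end stop, without forcing the stop, then turn it back clockwise exactly five clicks from there and let it rest in that click. Then lock the setting by swinging the small lever beside the knob all the way over towards the machine's front (the side with the louvres and the two switches, facing the robot). Let go of everything, and leave the pusher, turner, pot and trays where they are.

Things in the scene. Friction and masses are not known exactly. Their poses are not given: they have to be found in the camera images.
- selector_axis (a point): Fixed point of the machine on the selector knob's vertical axis, at the height to grip it; axes are the machine's (x front to back, y left, z up). The knob: plain black smooth cylinder, 46 mm across, 42 mm tall, no mark or flat; this point is 16 mm below its top and 58 mm above the machine's deck. How far the knob is turned shows nowhere and is not reported. The rules call it selector.
- collar_top (a point): Centre of the top of the fixed steel collar under the knob (88 mm across, 30 mm high; 28 mm below selector_axis). A sprung plunger in it gives even clicks, 10 to 20 degrees apart: turned on from a click the knob resists by 0.2 to 0.35 N m, then less until half-way, then pulls itself forward as much and drops into the next. Let go clear of half-way, it settles in the nearer click.
- knob_top (a point): Fixed point on the knob's axis at its top. The knob starts 3 to 7 clicks (at most 110 degrees) clockwise of its end stop, inside the collar (end_stop in the rules) and just past the last click there. Let go at the stop it rests in that click, number zero; the next clockwise is number one. The stop is stiffly sprung: the knob's 0.3 N m grows by some 0.15 per degree; 0.6 N m proves it, over 0.9 damages it.
- lock_lever (a joint): Angle of the lock lever, rad: 0 fully unlocked, 0.9 locked (its limit). Growing values turn it clockwise seen from above, its handle moving to the machine's front (-x). It starts between 0 and 0.3, stays where it is left and takes about 1 N at the handle. A hidden nose drops between rollers of the selector's index wheel, so it passes 0.77 only while the selector rests in a click.
- lever_handle (a point): Centre of the lock lever's handle, an upright round post with a black sleeve, 16 mm across, reaching from 10 to 46 mm above the deck; this point is on its axis, 30 mm above the deck. The post stands on a thin round arm (9 mm thick, its axis 15 mm above the deck), 65 mm from the lever's pivot.
- lever_pivot (a point): Fixed point of the machine on the vertical axis of the lock lever, at the collar's rim, 30 mm above the deck; axes are the machine's. At lever angle a the arm points from here in the direction -1.121 - a (rad, counted anticlockwise from the machine's x axis).
- machine: The forming machine, hopper taken off: fixed steel casing, 360 mm (x, front to back) by 440 mm, deck 185 mm above the table. Origin under its centre on the table; its front (-x) with louvres and two black switches faces the robot. On the deck also stand the round filling mouth (170 mm across, 24 mm high, centre at x 85, y -105 mm), the pusher and the turner.
- pusher: White hand pusher: a disc 84 mm across with an upright grip, 74 mm tall, on the front right of the deck. Origin under its centre. Leave it.
- pot: Open steel pot with two side handles, 140 mm across, 150 mm tall, on the table to the right of the machine. Origin under its centre. Leave it.
- turner: Kitchen turner with a wooden handle, 200 mm long, lying on the left of the deck towards its back. Leave it.
- trays: Stack of steel trays, 325 by 265 mm, 70 mm high, on the table to the left of the machine. Leave it.

How it is judged (in metres and radians):
On the way, in this order (a step that is already met when the one before it is completed fails the run):
1. The selector is turned anticlockwise against its end stop (contact force between selector and end_stop above 2.5 N), for 0.05 s.
2. The selector stands five clicks clockwise of the end stop, the lever not yet locked (value of joint selector between 1.229 and 1.389 rad and value of joint lock_lever below 0.7 rad), for 0.2 s.
At the end, for the whole second after the job is handed in: the selector rests in the fifth click from its end stop (within 3.4 degrees of it), the lock lever is swung over to at least 0.84 of its 0.9 rad, and both are at rest (value of joint selector between 1.249 and 1.369 rad and value of joint lock_lever above 0.84 rad and velocity of joint selector between -0.05 and 0.05 rad/s and velocity of joint lock_lever between -0.05 and 0.05 rad/s); the robot touches nothing.
It fails at once if The end stop is forced (over 30 N on its pad, about 1 N m at the knob) (contact force between selector and end_stop above 30 N).
It fails at once if The hand pusher is moved by over 30 mm (distance of pusher from where it was at the start of the episode above 0.03 m).
It fails at once if The steel pot is moved by over 30 mm (distance of pot from where it was at the start of the episode above 0.03 m).
It fails at once if The turner is moved by over 30 mm (distance of turner from where it was at the start of the episode above 0.03 m).
It fails at once if The tray stack is moved by over 30 mm (distance of trays from where it was at the start of the episode above 0.03 m).
It also fails if it takes over 72 s, if anything falls off the work surface, if the arm or the gripper's body presses on something with over 40 N, if the wrist force passes 120 N, or if a joint passes its speed limit or range.

## Working session

There is one attempt and no reset: what is moved stays moved. The work goes in short steps, Python scripts to look and compute and a tool call to move; the robot and the scene stay as the last step left them, time stands still between calls to the robot, and variables do not carry over. Pictures are saved under pics/ and viewed, at most 10 in all, crops included, and the job is handed in when it is done.

Besides the shell and the picture viewer there is one more tool, called after "Call:" by a JSON object that holds its "op" and its "data". arm_command: Moves the arm, as the interface text tells. Its arguments: {"type":"object","properties":{"moves":{"type":"array","items":{"type":"array","items":{"type":"number"}}},"grip_force":{"type":"number"}},"required":["moves"]}

```bash
mkdir -p pics; ls; python3 - <<'E'
from cell import ctrl, viewer
import cv2
for n in("scene","top"):
    im=viewer.capture(n); cv2.imwrite(f"pics/{n}0.png",im[:,:,::-1]); p=viewer.camera_params(n); print(n,p)
o=ctrl.get_obs(); print(o)
E
```

```text
pics
scene {'vfov': 55.58114786975772, 'cx': 323.23229959848334, 'cy': 243.71435199692138, 'cam_to_world': array([[ 5.84482558e-01,  4.69148081e-01, -6.62027354e-01,
         1.49005723e+03],
       [ 8.11406042e-01, -3.37327264e-01,  4.77315988e-01,
        -6.77833475e+02],
       [ 6.12003870e-04, -8.16155864e-01, -5.77831490e-01,
         9.70267917e+02],
       [ 0.00000000e+00,  0.00000000e+00,  0.00000000e+00,
         1.00000000e+00]])}
top {'vfov': 51.24290405877799, 'cx': 323.73637391697633, 'cy': 238.38785755469974, 'cam_to_world': array([[-9.44519532e-03, -9.96774071e-01,  7.97009410e-02,
         4.46372828e+02],
       [-9.99913986e-01,  8.68941847e-03, -9.82417358e-03,
         2.69851448e+00],
       [ 9.09992666e-03, -7.97868768e-02, -9.96770408e-01,
         1.34774724e+03],
       [ 0.00000000e+00,  0.00000000e+00,  0.00000000e+00,
         1.00000000e+00]])}
{'time': 0.1, 'joints': array([ 1.11900516e+00,  2.76556675e-01,  1.50596456e+00, -2.76174227e-05,
        1.36068687e+00, -1.21007134e-01]), 'joint_vel': array([ 5.97947432e-04, -2.45290792e-03, -2.86127506e-03,  3.34330461e-04,
        5.63772577e-05,  1.08505730e-03]), 'joint_torque': array([ 1.38880529e-03, -4.17702985e+01, -2.46403581e+01,  1.32183882e-04,
        5.72308752e-03,  1.40576157e-05]), 'ee_pos': array([186.58763688, 543.44812108, 249.5286891 ]), 'eef_rot': array([-3.13998576e+00, -1.68201040e-04,  2.81081426e+00]), 'force': array([-0.63462104,  0.26068649, -0.27283871]), 'wrist_torque': array([-0.02805806, -0.03050501, -0.0089119 ]), 'grip_force': 0.0, 'width': 1.0053608791619357}
```

View pics/scene0.png

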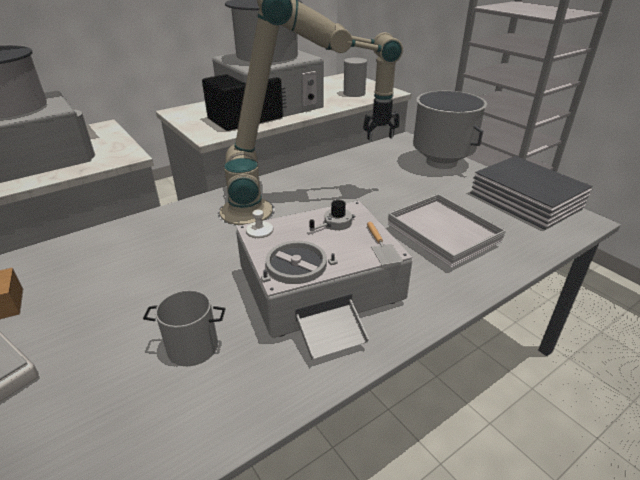

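View pics/top0.png

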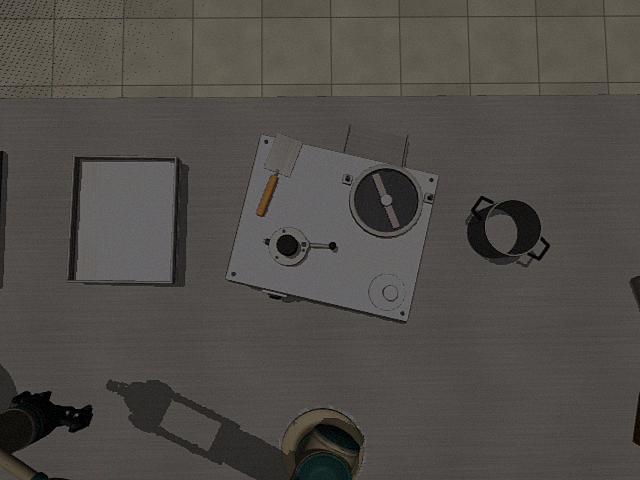

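The pictures show the machine's deck corners in the top view at (262,135), (438,175), (407,322) and (226,281). The knob is near (288,245) and the lever handle near (333,246). The scene view shows the knob near (338,207) and the handle near (312,225).

```bash
cat > h.py <<'E'
import numpy as np, cv2
from cell import ctrl, viewer
def ray(n,u,v):
    p=viewer.camera_params(n); f=240/np.tan(np.radians(p['vfov']/2)); T=p['cam_to_world']
    return T[:3,3], T[:3,:3]@np.array([(u-p['cx'])/f,(v-p['cy'])/f,1])
def onz(n,u,v,z):
    o,d=ray(n,u,v); return (o+d*(z-o[2])/d[2])[:2]
def tri(a,b):
    (o1,d1),(o2,d2)=ray(*a),ray(*b); s=np.linalg.lstsq(np.c_[d1,-d2],o2-o1,rcond=None)[0]
    return o1+s[0]*d1,o2+s[1]*d2
def proj(n,P):
    p=viewer.camera_params(n); f=240/np.tan(np.radians(p['vfov']/2)); c=np.linalg.inv(p['cam_to_world'])@np.r_[P,1]
    return p['cx']+f*c[0]/c[2],p['cy']+f*c[1]/c[2]
E
python3 - <<'E'
from h import *
np.set_printoptions(precision=1,suppress=True)
for n,roi in(("top",(255,220,350,275)),("scene",(295,190,365,245))):
    im=cv2.imread(f"pics/{n}0.png"); x0,y0,x1,y1=roi
    c=cv2.resize(im[y0:y1,x0:x1],None,fx=8,fy=8,interpolation=cv2.INTER_CUBIC); cv2.imwrite(f"pics/c_{n}.png",c)
    m=(im.max(2)<50).astype(np.uint8); k,l,s,ce=cv2.connectedComponentsWithStats(m[y0:y1,x0:x1])
    for i in range(1,k):
        if s[i,4]>8: print(n,ce[i]+[x0,y0],s[i]+[x0,y0,0,0,0])
for q in[(262,135),(438,175),(407,322),(226,281)]: print(q,onz("top",*q,185))
a=cv2.imread("pics/c_top.png");b=cv2.imread("pics/c_scene.png");w=max(a.shape[1],b.shape[1])
f=lambda i:cv2.copyMakeBorder(i,0,0,0,w-i.shape[1],0)
c=np.vstack([f(a),f(b)]);print(c.shape);cv2.imwrite("pics/c.png",cv2.resize(c,None,fx=.66,fy=.66))
E
```

```text
top [287.5 245.2] [276 235  25  22 386]
top [267.  241.3] [265 239   5   6  24]
top [303.6 243.7] [302 242   4   5  17]
top [309.2 245.5] [307 242   5   8  13]
top [331.9 245.6] [327 242  10   8  50]
top [317.5 247. ] [313 247  10   1  10]
top [296.8 260.4] [283 251  25  15  32]
scene [337.9 208.7] [332 201  13  17 202]
scene [311.5 223.7] [310 220   4   8  30]
(262, 135) [786.2 135.1]
(438, 175) [ 687.1 -279.8]
(407, 322) [ 344.5 -198.7]
(226, 281) [442.5 218.1]
(880, 760, 3)
```

View pics/c.png

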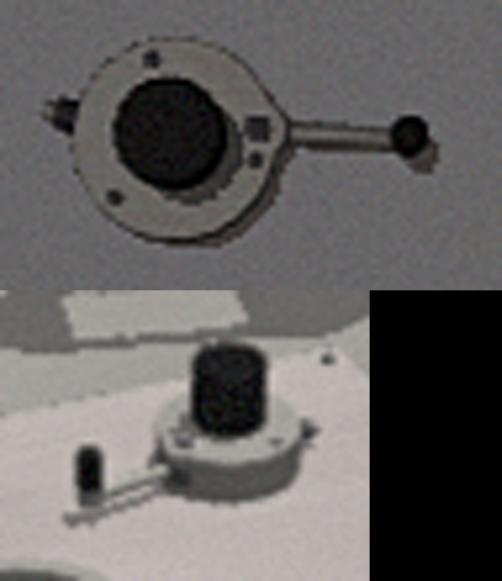

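The crop shows the knob disc at about (287.3,245.2) in the top view and the collar at about (288.3,246.4). The handle top is at about (332.6,245.4), with its arm coming from the collar's right rim.

```bash
python3 - <<'E'
from h import *
np.set_printoptions(precision=1,suppress=True)
print("knob tri",tri(("top",287.4,245.2),("scene",337.9,208.8)))
print("knob z245",onz("top",287.4,245.2,248), "collar",onz("top",288.3,246.4,215),"scene",onz("scene",337.9,208.8,240))
h=tri(("top",332.6,245.4),("scene",311.5,223.7));print("handle",h,onz("top",332.6,245.4,228),onz("scene",311.5,223.7,213))
E
```

```text
knob tri (array([520.8,  72.7, 236.3]), array([523. ,  75.9, 236.6]))
knob z245 [520.  72.] collar [519.4  72. ] scene [527.4  72.4]
handle (array([520.6, -28.3, 219. ]), array([523. , -24.7, 219. ])) [520.  -28.1] [515.2 -19.4]
```

Call:
{"op": "arm_command", "data": {"moves": [[-0.039, -0.028, -0.0067, 0, 0, 0, 0], [-0.039, -0.028, -0.0067, 0, 0, 0, 0], [-0.039, -0.028, -0.0067, 0, 0, 0, 0], [-0.039, -0.028, -0.0067, 0, 0, 0, 0], [-0.039, -0.028, -0.0067, 0, 0, 0, 0], [-0.039, -0.028, -0.0067, 0, 0, 0, 0], [-0.039, -0.028, -0.0067, 0, 0, 0, 0], [-0.039, -0.028, -0.0067, 0, 0, 0, 0], [-0.039, -0.028, -0.0067, 0, 0, 0, 0], [-0.039, -0.028, -0.0067, 0, 0, 0, 0], [-0.039, -0.028, -0.0067, 0, 0, 0, 0], [-0.039, -0.028, -0.0067, 0, 0, 0, 0], [0, 0, 0, 0, 0, 10.5, 0], [0, 0, 0, 0, 0, 10.5, 0], [0, 0, 0, 0, 0, 10.5, 0], [0, 0, 0, 0, 0, 10.5, 0], [0, 0, 0, 0, 0, 10.5, 0], [0, 0, 0, 0, 0, 10.5, 0], [0, 0, 0, 0, 0, 0, 0]], "grip_force": 40}}

```text
time: 2.48
ee_pos: [520.0, 74.1, 330.3]
eef_rot: [-3.141, -0.0, 1.713]
force: [0.9, 0.7, 0.3]
width: 0.997
grip_force: 0.0
```

```bash
cat > obs.py <<'E'
from h import *
np.set_printoptions(precision=4,suppress=True)
o=ctrl.get_obs()
print("t",o['time'],"pos",o['ee_pos'],"rot deg",np.degrees(o['eef_rot']),"j",o['joints'][[0,5]])
print("F",o['force'],"M",o['wrist_torque'],"w",o['width'],"g",o['grip_force'],"jt6",o['joint_torque'][5])
E
python3 obs.py; python3 - <<'E'
from h import *
im=viewer.capture("top"); cv2.imwrite("pics/top1.png",cv2.resize(im[200:300,220:350,::-1],None,fx=4,fy=4))
im=viewer.capture("scene"); cv2.imwrite("pics/scene1.png",cv2.resize(im[130:260,260:420,::-1],None,fx=4,fy=4))
print("pivot",onz("top",303.9,244.2,222))
E
```

```text
t 2.475 pos [520.0341  74.0556 330.2535] rot deg [-179.9465   -0.0121   98.1706] j [ 0.0089 -0.1337]
F [0.8788 0.6661 0.2651] M [0.0102 0.0325 0.0208] w 0.9969914550624916 g 0.0 jt6 0.3720543812960386
pivot [523.635088    36.43670042]
```

View pics/scene1.png

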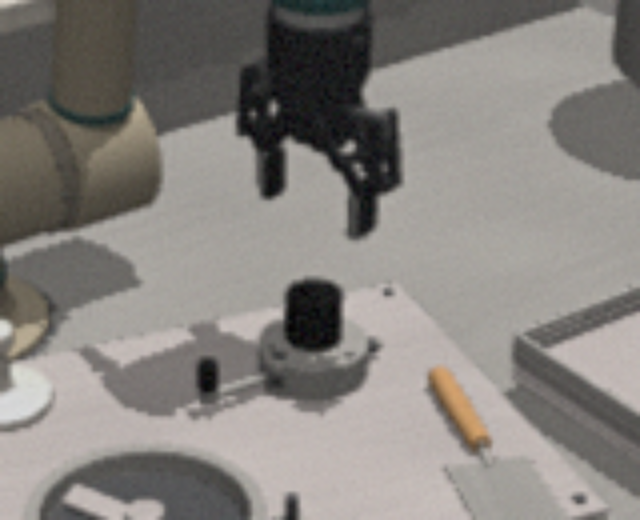

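The scene view shows the open gripper centred over the knob with nothing in the way. I'll descend and grip lightly.

Call:
{"op": "arm_command", "data": {"moves": [[-0.001, 0, 0.011, 0, 0, 0, 0], [0, 0, 0.011, 0, 0, 0, 0], [0, 0, 0.011, 0, 0, 0, 0], [0, 0, 0.011, 0, 0, 0, 0], [0, 0, 0.011, 0, 0, 0, 0], [0, 0, 0.011, 0, 0, 0, 0], [0, 0, 0.011, 0, 0, 0, 0], [0, 0, 0.009, 0, 0, 0, 0], [0, 0, 0, 0, 0, 0, 0], [0, 0, 0, 0, 0, 0, 1], [0, 0, 0, 0, 0, 0, 1], [0, 0, 0, 0, 0, 0, 1], [0, 0, 0, 0, 0, 0, 1], [0, 0, 0, 0, 0, 0, 1], [0, 0, 0, 0, 0, 0, 1]], "grip_force": 20}}

```text
time: 4.45
ee_pos: [520.8, 73.1, 245.3]
eef_rot: [3.14, 0.0, 1.711]
force: [-0.7, 0.2, 4.8]
width: 0.53
grip_force: 21.6
```

```bash
python3 obs.py
```

```text
t 4.45 pos [520.829   73.0853 245.2755] rot deg [179.9191   0.0054  98.047 ] j [ 0.007  -0.1335]
F [-0.6659  0.233   4.8127] M [-0.0264 -0.0464 -0.0372] w 0.5299494354402556 g 21.56063050031662 jt6 0.0018449057824909687
```

Call:
{"op": "arm_command", "data": {"moves": [[0, 0, 0, 0, 0, 0, 1], [0, 0, 0, 0, 0, 0, 1], [0, 0, 0, 0, 0, -1, 1], [0, 0, 0, 0, 0, -1, 1], [0, 0, 0, 0, 0, -1, 1], [0, 0, 0, 0, 0, -1, 1], [0, 0, 0, 0, 0, 0, 1], [0, 0, 0, 0, 0, 0, 1]], "grip_force": 50}}

```text
time: 5.45
ee_pos: [521.0, 73.0, 245.5]
eef_rot: [3.14, 0.0, 1.78]
force: [0.4, 0.6, 6.1]
width: 0.524
grip_force: 50.0
```

```bash
python3 obs.py
```

```text
t 5.45 pos [520.9589  72.9863 245.4663] rot deg [179.8984   0.0128 101.9802] j [ 0.0068 -0.2023]
F [0.3822 0.6187 6.0553] M [ 0.0434  0.017  -0.3647] w 0.523777181197214 g 50.03872454166412 jt6 -0.33985940739512444
```

Call:
{"op": "arm_command", "data": {"moves": [[0, 0, 0, 0, 0, -1, 1], [0, 0, 0, 0, 0, -1, 1], [0, 0, 0, 0, 0, -1, 1], [0, 0, 0, 0, 0, -1, 1], [0, 0, 0, 0, 0, -1, 1], [0, 0, 0, 0, 0, -1, 1], [0, 0, 0, 0, 0, -1, 1], [0, 0, 0, 0, 0, 0, 1]]}}

```text
time: 6.45
ee_pos: [521.0, 73.1, 245.4]
eef_rot: [3.14, 0.001, 1.904]
force: [-0.6, 0.3, 5.5]
width: 0.523
grip_force: 50.1
```

```bash
python3 obs.py
```

```text
t 6.45 pos [520.981   73.0633 245.4344] rot deg [179.8981   0.0348 109.0801] j [ 0.007 -0.326]
F [-0.6376  0.3454  5.4928] M [ 0.0364 -0.058   0.1318] w 0.5233642986527892 g 50.05271315574646 jt6 0.14986358117312193
```

Call:
{"op": "arm_command", "data": {"moves": [[0, 0, 0, 0, 0, -1, 1], [0, 0, 0, 0, 0, -1, 1], [0, 0, 0, 0, 0, -1, 1], [0, 0, 0, 0, 0, -1, 1], [0, 0, 0, 0, 0, 0, 1]]}}

```text
time: 7.08
ee_pos: [521.1, 73.2, 245.5]
eef_rot: [3.14, 0.001, 1.973]
force: [1.2, 0.5, 5.3]
width: 0.525
grip_force: 50.1
```

```bash
python3 obs.py
```

```text
t 7.075 pos [521.1014  73.1662 245.4502] rot deg [179.8823   0.0311 113.052 ] j [ 0.007  -0.3954]
F [1.2125 0.4998 5.2569] M [ 0.0445 -0.0093 -0.0227] w 0.5245827134274467 g 50.0726580619812 jt6 -0.008281480986624956
```

Clicks are 15° apart, as the torque shows. At least 30° more is free.

Call:
{"op": "arm_command", "data": {"moves": [[0, 0, 0, 0, 0, -2, 1], [0, 0, 0, 0, 0, -2, 1], [0, 0, 0, 0, 0, -2, 1], [0, 0, 0, 0, 0, -2, 1], [0, 0, 0, 0, 0, -2, 1], [0, 0, 0, 0, 0, -2, 1], [0, 0, 0, 0, 0, -2, 1], [0, 0, 0, 0, 0, -2, 1], [0, 0, 0, 0, 0, -2, 1], [0, 0, 0, 0, 0, -2, 1], [0, 0, 0, 0, 0, -2, 1], [0, 0, 0, 0, 0, -2, 1], [0, 0, 0, 0, 0, -2, 1], [0, 0, 0, 0, 0, -2, 1], [0, 0, 0, 0, 0, -2, 1], [0, 0, 0, 0, 0, 0, 1]]}}

```text
time: 9.07
ee_pos: [521.5, 73.5, 245.5]
eef_rot: [3.139, 0.002, 2.497]
force: [2.7, 0.3, 5.5]
width: 0.523
grip_force: 50.2
```

```bash
python3 obs.py
```

```text
t 9.075 pos [521.4768  73.4774 245.4635] rot deg [179.8566   0.1014 143.0664] j [ 0.0072 -0.9192]
F [2.7267 0.2601 5.496 ] M [ 0.1061 -0.1766 -0.0083] w 0.5232728614402712 g 50.1616233587265 jt6 -0.034778492990881205
```

Call:
{"op": "arm_command", "data": {"moves": [[0, 0, 0, 0, 0, -1, 1], [0, 0, 0, 0, 0, -1, 1], [0, 0, 0, 0, 0, -1, 1], [0, 0, 0, 0, 0, 0, 1]]}}

```text
time: 9.57
ee_pos: [521.6, 73.4, 245.5]
eef_rot: [3.139, 0.002, 2.548]
force: [3.1, 1.8, 5.5]
width: 0.526
grip_force: 50.2
```

```bash
python3 obs.py
```

```text
t 9.575 pos [521.5589  73.4315 245.4804] rot deg [179.8488   0.1124 146.0082] j [ 0.007  -0.9708]
F [3.1124 1.8099 5.5077] M [ 0.1431 -0.2075 -0.239 ] w 0.5260520440817386 g 50.156856179237366 jt6 -0.2884135488420725
```

Call:
{"op": "arm_command", "data": {"moves": [[0, 0, 0, 0, 0, -1, 1], [0, 0, 0, 0, 0, -0.5, 1], [0, 0, 0, 0, 0, 0, 1]]}}

```text
time: 9.95
ee_pos: [521.6, 73.4, 245.5]
eef_rot: [3.139, 0.002, 2.574]
force: [1.2, 0.4, 4.1]
width: 0.524
grip_force: 50.1
```

```bash
python3 obs.py
```

```text
t 9.95 pos [521.5834  73.4338 245.466 ] rot deg [179.8522   0.1177 147.4991] j [ 0.007  -0.9968]
F [1.2462 0.4139 4.1313] M [ 0.248  -0.2312 -0.3817] w 0.5241259096405761 g 50.148621797561646 jt6 -0.33487647771835327
```

Call:
{"op": "arm_command", "data": {"moves": [[0, 0, 0, 0, 0, -1, 1], [0, 0, 0, 0, 0, -0.5, 1], [0, 0, 0, 0, 0, 0, 1]]}}

```text
time: 10.32
ee_pos: [521.6, 73.5, 245.5]
eef_rot: [3.139, 0.002, 2.601]
force: [2.1, 0.3, 4.9]
width: 0.522
grip_force: 50.2
```

```bash
python3 obs.py
```

```text
t 10.325 pos [521.5775  73.4595 245.4535] rot deg [179.8548   0.1206 149.0182] j [ 0.0071 -1.0233]
F [2.0801 0.3163 4.9395] M [ 0.1942 -0.2645 -0.2104] w 0.5219260305406616 g 50.1506781578064 jt6 -0.21691486705094576
```

Call:
{"op": "arm_command", "data": {"moves": [[0, 0, 0, 0, 0, -2, 1], [0, 0, 0, 0, 0, -2, 1], [0, 0, 0, 0, 0, -2, 1], [0, 0, 0, 0, 0, -2, 1], [0, 0, 0, 0, 0, -1, 1], [0, 0, 0, 0, 0, -1, 1], [0, 0, 0, 0, 0, -1, 1], [0, 0, 0, 0, 0, -1, 1], [0, 0, 0, 0, 0, 0, 1]]}}

```text
time: 11.45
ee_pos: [521.7, 73.7, 245.5]
eef_rot: [3.139, 0.003, 2.81]
force: [2.1, 1.7, 5.5]
width: 0.526
grip_force: 50.2
```

```bash
python3 obs.py
```

```text
t 11.45 pos [521.6696  73.6661 245.4521] rot deg [179.856    0.151  161.0141] j [ 0.0072 -1.2326]
F [2.0633 1.6674 5.5483] M [ 0.2929 -0.3199 -0.2811] w 0.5255784874127473 g 50.17214119434357 jt6 -0.2867992501705885
```

Call:
{"op": "arm_command", "data": {"moves": [[0, 0, 0, 0, 0, -1, 1], [0, 0, 0, 0, 0, -0.5, 1], [0, 0, 0, 0, 0, 0, 1]]}}

```text
time: 11.82
ee_pos: [521.7, 73.6, 245.5]
eef_rot: [3.139, 0.003, 2.836]
force: [1.5, 2.4, 4.4]
width: 0.525
grip_force: 50.2
```

```bash
python3 obs.py
```

```text
t 11.825 pos [521.688   73.6488 245.4672] rot deg [179.8535   0.1578 162.4975] j [ 0.0071 -1.2586]
F [1.534  2.4496 4.4291] M [ 0.2715 -0.2716 -0.3237] w 0.5248722463348212 g 50.16425371170044 jt6 -0.3330802358686924
```

Call:
{"op": "arm_command", "data": {"moves": [[0, 0, 0, 0, 0, -1, 1], [0, 0, 0, 0, 0, -0.5, 1], [0, 0, 0, 0, 0, 0, 1]]}}

```text
time: 12.2
ee_pos: [521.7, 73.7, 245.4]
eef_rot: [3.139, 0.003, 2.863]
force: [2.2, 2.2, 5.6]
width: 0.523
grip_force: 50.2
```

```bash
python3 obs.py
```

```text
t 12.2 pos [521.658   73.6845 245.4474] rot deg [179.8587   0.1551 164.0185] j [ 0.0071 -1.2851]
F [2.1697 2.1852 5.6323] M [ 0.3827 -0.2845 -0.235 ] w 0.5226383949267086 g 50.16881704330444 jt6 -0.21561880130320787
```

Past click 4 and still free. Next is 75°, the fifth click.

Call:
{"op": "arm_command", "data": {"moves": [[0, 0, 0, 0, 0, -2, 1], [0, 0, 0, 0, 0, -2, 1], [0, 0, 0, 0, 0, -2, 1], [0, 0, 0, 0, 0, -2, 1], [0, 0, 0, 0, 0, -1, 1], [0, 0, 0, 0, 0, -1, 1], [0, 0, 0, 0, 0, -1, 1], [0, 0, 0, 0, 0, -1, 1], [0, 0, 0, 0, 0, 0, 1]]}}

```text
time: 13.32
ee_pos: [521.7, 73.9, 245.5]
eef_rot: [3.139, 0.003, 3.071]
force: [1.6, 2.8, 4.0]
width: 0.527
grip_force: 50.2
```

```bash
python3 obs.py
```

```text
t 13.325 pos [521.6802  73.8965 245.4517] rot deg [179.8616   0.1843 175.9779] j [ 0.0072 -1.494 ]
F [1.6112 2.8435 3.9711] M [ 0.3997 -0.2482 -0.4786] w 0.5274894356083769 g 50.16850769519806 jt6 -0.4768217168748379
```

Call:
{"op": "arm_command", "data": {"moves": [[0, 0, 0, 0, 0, -1, 1], [0, 0, 0, 0, 0, -0.5, 1], [0, 0, 0, 0, 0, 0, 1]]}}

```text
time: 13.7
ee_pos: [521.7, 73.9, 245.5]
eef_rot: [3.139, 0.003, 3.097]
force: [2.3, 3.0, 4.9]
width: 0.524
grip_force: 50.2
```

```bash
python3 obs.py
```

```text
t 13.7 pos [521.6982  73.8553 245.468 ] rot deg [179.8592   0.1879 177.4173] j [ 0.007  -1.5193]
F [2.2936 3.0023 4.8744] M [ 0.4278 -0.2451 -0.7634] w 0.5238803468504184 g 50.168455839157104 jt6 -0.7831450738012791
```

Torque has risen steeply to 0.78 N m at 75° + 4.5°, so this is the stop. I'll turn back clockwise and check at click zero on the way.

Call:
{"op": "arm_command", "data": {"moves": [[0, 0, 0, 0, 0, 1.5, 1], [0, 0, 0, 0, 0, 1.5, 1], [0, 0, 0, 0, 0, 1.5, 1], [0, 0, 0, 0, 0, 0, 1], [0, 0, 0, 0, 0, 0, 1]]}}

```text
time: 14.32
ee_pos: [521.7, 73.9, 245.5]
eef_rot: [3.139, 0.003, 3.02]
force: [2.7, 3.3, 5.0]
width: 0.519
grip_force: 50.2
```

```bash
python3 obs.py
```

```text
t 14.325 pos [521.6811  73.9439 245.4708] rot deg [179.8653   0.179  173.0549] j [ 0.0074 -1.4427]
F [2.6899 3.2931 5.0242] M [ 0.4213 -0.2535 -0.0048] w 0.5193554960400817 g 50.20635545253754 jt6 -0.015895598335191607
```

Call:
{"op": "arm_command", "data": {"moves": [[0, 0, 0, 0, 0, 2, 1], [0, 0, 0, 0, 0, 2, 1], [0, 0, 0, 0, 0, 1, 1], [0, 0, 0, 0, 0, 0, 1], [0, 0, 0, 0, 0, 0, 1]]}}

```text
time: 14.95
ee_pos: [521.6, 73.8, 245.5]
eef_rot: [3.139, 0.003, 2.934]
force: [1.7, 3.2, 5.2]
width: 0.523
grip_force: 50.2
```

```bash
python3 obs.py
```

```text
t 14.95 pos [521.5907  73.8129 245.4593] rot deg [179.8748   0.1626 168.1064] j [ 0.0074 -1.3562]
F [1.6559 3.1986 5.1834] M [ 0.3338 -0.2896  0.249 ] w 0.5228676578235214 g 50.185511112213135 jt6 0.26676985435187817
```

Call:
{"op": "arm_command", "data": {"moves": [[0, 0, 0, 0, 0, 2, 1], [0, 0, 0, 0, 0, 2, 1], [0, 0, 0, 0, 0, 2, 1], [0, 0, 0, 0, 0, 2, 1], [0, 0, 0, 0, 0, 2, 1], [0, 0, 0, 0, 0, 2, 1], [0, 0, 0, 0, 0, 2, 1], [0, 0, 0, 0, 0, 2, 1], [0, 0, 0, 0, 0, 2, 1], [0, 0, 0, 0, 0, 2, 1], [0, 0, 0, 0, 0, 2, 1], [0, 0, 0, 0, 0, 2, 1], [0, 0, 0, 0, 0, 1, 1], [0, 0, 0, 0, 0, 0, 1], [0, 0, 0, 0, 0, 0, 1]]}}

```text
time: 16.82
ee_pos: [521.5, 73.5, 245.4]
eef_rot: [3.139, 0.002, 2.497]
force: [2.0, 1.3, 5.3]
width: 0.529
grip_force: 50.2
```

```bash
python3 obs.py
```

```text
t 16.825 pos [521.4678  73.476  245.4451] rot deg [179.856    0.0997 143.0572] j [ 0.0072 -0.9191]
F [1.9967 1.2554 5.2576] M [ 0.1993 -0.1876 -0.0642] w 0.5285360236795922 g 50.241572856903076 jt6 -0.012331648904364556
```

No slip: the clicks sit at the same tool angles as on the way in, and this is click 2. Three more make 45°.

Call:
{"op": "arm_command", "data": {"moves": [[0, 0, 0, 0, 0, 3, 1], [0, 0, 0, 0, 0, 3, 1], [0, 0, 0, 0, 0, 3, 1], [0, 0, 0, 0, 0, 3, 1], [0, 0, 0, 0, 0, 3, 1], [0, 0, 0, 0, 0, 3, 1], [0, 0, 0, 0, 0, 3, 1], [0, 0, 0, 0, 0, 3, 1], [0, 0, 0, 0, 0, 3, 1], [0, 0, 0, 0, 0, 3, 1], [0, 0, 0, 0, 0, 3, 1], [0, 0, 0, 0, 0, 3, 1], [0, 0, 0, 0, 0, 3, 1], [0, 0, 0, 0, 0, 3, 1], [0, 0, 0, 0, 0, 2, 1], [0, 0, 0, 0, 0, 1, 1], [0, 0, 0, 0, 0, 0, 1], [0, 0, 0, 0, 0, 0, 1], [0, 0, 0, 0, 0, 0, 1]]}}

```text
time: 19.2
ee_pos: [520.8, 73.1, 245.4]
eef_rot: [3.14, 0.0, 1.711]
force: [0.1, 0.5, 6.1]
width: 0.525
grip_force: 50.3
```

```bash
python3 obs.py
```

```text
t 19.2 pos [520.8095  73.0584 245.4454] rot deg [179.9092   0.0082  98.0589] j [ 0.007  -0.1337]
F [0.1438 0.5168 6.084 ] M [ 0.0615 -0.0054  0.0134] w 0.5249053486487979 g 50.31530499458313 jt6 -0.008745402737986296
```

The knob rests in click 5 with about zero torque. I'll let go, rise, and go behind the lever post with shut fingers.

Call:
{"op": "arm_command", "data": {"moves": [[0, 0, 0, 0, 0, 0, 0], [0, 0, 0, 0, 0, 0, 0], [0, 0, 0, 0, 0, 0, 0], [0, 0, 0, 0, 0, 0, 0], [0, 0, -0.018, 0, 0, 0, 0], [0, 0, -0.018, 0, 0, 0, 0], [0, 0, -0.018, 0, 0, 0, 0], [0, 0, -0.018, 0, 0, 0, 0], [0, 0, -0.018, 0, 0, -2, 0], [0, 0, 0, 0, 0, -10, 1], [0, 0, 0, 0, 0, -10, 1], [0, 0, 0, 0, 0, -10, 1], [0, 0, 0, 0, 0, -10, 1], [0, 0, 0, 0, 0, -10, 1], [0, 0, 0, 0, 0, -10, 1], [-0.0163, -0.0236, 0, 0, 0, 0, 1], [-0.0163, -0.0236, 0, 0, 0, 0, 1], [-0.0163, -0.0236, 0, 0, 0, 0, 1], [-0.0163, -0.0236, 0, 0, 0, 0, 1], [0, 0, 0, 0, 0, 0, 1]], "grip_force": 30}}

```text
time: 21.7
ee_pos: [549.8, -39.5, 334.2]
eef_rot: [-3.141, -0.0, 2.791]
force: [-0.1, 0.1, -1.1]
width: 0.0
grip_force: 0.0
```

```bash
python3 obs.py; python3 - <<'E'
from h import *
im=viewer.capture("scene"); cv2.imwrite("pics/scene2.png",cv2.resize(im[130:260,260:420,::-1],None,fx=4,fy=4))
E
```

```text
t 21.7 pos [549.825  -39.5088 334.2339] rot deg [-179.9767   -0.0261  159.8956] j [-0.1978 -1.4177]
F [-0.1441  0.0922 -1.0577] M [0.0274 0.0028 0.0266] w 0.0002452579649933756 g 0.0 jt6 -0.08793822024017572
```

View pics/scene2.png

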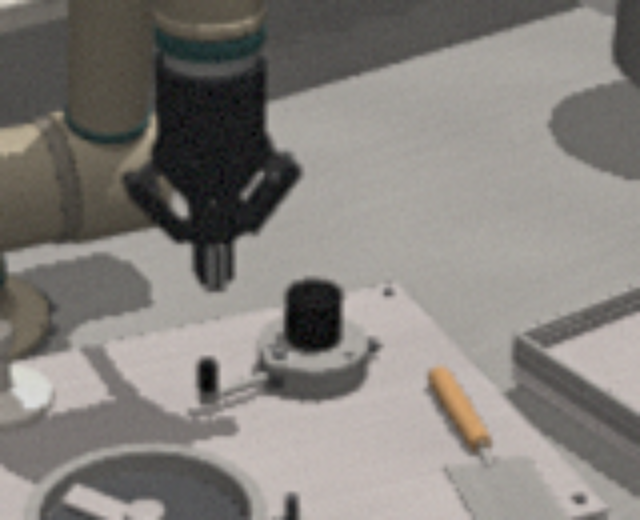

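Fingers are shut, behind and above the post (post at crop (207,380)), and the way down is clear.

Call:
{"op": "arm_command", "data": {"moves": [[0, 0, 0.021, 0, 0, 0, 1], [0, 0, 0.021, 0, 0, 0, 1], [0, 0, 0.021, 0, 0, 0, 1], [0, 0, 0.021, 0, 0, 0, 1], [0, 0, 0.016, 0, 0, 0, 1], [0, 0, 0.005, 0, 0, 0, 1], [0, 0, 0, 0, 0, 0, 1], [0.003, 0, 0, 0, 0, 0, 1], [0.003, 0, 0, 0, 0, 0, 1], [0.003, 0, 0, 0, 0, 0, 1], [0.003, 0, 0, 0, 0, 0, 1], [0.003, 0, 0, 0, 0, 0, 1], [0.003, 0, 0, 0, 0, 0, 1], [0.003, 0, 0, 0, 0, 0, 1], [0.003, 0, 0, 0, 0, 0, 1], [0.003, 0, 0, 0, 0, 0, 1]]}}

```text
time: 23.75
ee_pos: [523.9, -28.6, 229.7]
eef_rot: [3.141, 0.0, 2.793]
force: [0.6, -2.0, 0.4]
width: -0.001
grip_force: 0.6
```

```bash
python3 obs.py; python3 - <<'E'
from h import *
im=viewer.capture("scene"); cv2.imwrite("pics/scene3.png",cv2.resize(im[130:260,260:420,::-1],None,fx=4,fy=4))
E
```

```text
t 23.75 pos [523.9343 -28.6188 229.7014] rot deg [179.9932   0.0015 160.0472] j [-0.1873 -1.4099]
F [ 0.5629 -1.9607  0.3741] M [-0.2416 -0.1054  0.0015] w -0.00080733496496815 g 0.6011873669922352 jt6 0.005436721112346277
```

View pics/scene3.png

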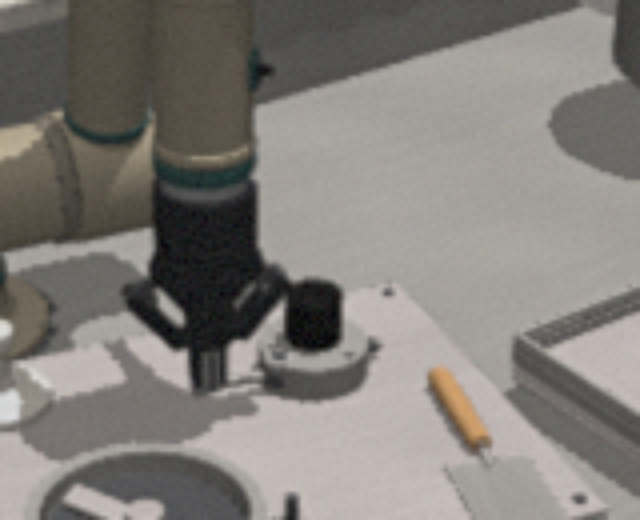

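The post is hidden behind the fingers, the arm has moved with it, and there is about 2 N of contact. Keep pushing.

Call:
{"op": "arm_command", "data": {"moves": [[0.003, 0, 0, 0, 0, 0, 1], [0.003, 0, 0, 0, 0, 0, 1], [0.003, 0, 0, 0, 0, 0, 1], [0.003, 0, 0, 0, 0, 0, 1], [0.003, 0, 0, 0, 0, 0, 1], [0.003, 0, 0, 0, 0, 0, 1], [0.002, 0, 0, 0, 0, 0, 1], [0, 0, 0, 0, 0, 0, 1]]}}

```text
time: 24.8
ee_pos: [504.9, -21.6, 229.7]
eef_rot: [3.141, -0.001, 2.793]
force: [-0.3, 0.2, 0.0]
width: 0.001
grip_force: 0.1
```

```bash
python3 obs.py
```

```text
t 24.8 pos [504.9197 -21.6019 229.6608] rot deg [179.9852  -0.0417 160.0531] j [-0.1808 -1.4035]
F [-0.3223  0.2104  0.0477] M [ 0.0347  0.0085 -0.0001] w 0.0010213767928532818 g 0.07576159026939422 jt6 0.0009674748434918001
```

Call:
{"op": "arm_command", "data": {"moves": [[0.001, 0, 0, 0, 0, 0, 1], [0.001, 0, 0, 0, 0, 0, 1], [0, 0, 0, 0, 0, 0, 1]]}}

```text
time: 25.18
ee_pos: [503.4, -21.1, 229.7]
eef_rot: [3.141, 0.0, 2.793]
force: [1.3, -0.1, 0.6]
width: -0.001
grip_force: 0.4
```

```bash
python3 obs.py
```

```text
t 25.175 pos [503.4217 -21.142  229.7147] rot deg [179.9896   0.0012 160.0443] j [-0.1803 -1.4028]
F [ 1.2977 -0.0585  0.5667] M [ 0.0668 -0.1812  0.0298] w -0.0006495647495393178 g 0.419550755614182 jt6 -0.007048560219118372
```

Keep going in small steps until the limit gives a firm force.

Call:
{"op": "arm_command", "data": {"moves": [[0.001, 0, 0, 0, 0, 0, 1], [0.001, 0, 0, 0, 0, 0, 1], [0, 0, 0, 0, 0, 0, 1]]}}

```text
time: 25.55
ee_pos: [501.4, -20.5, 229.7]
eef_rot: [3.142, -0.0, 2.793]
force: [0.2, 0.8, 0.5]
width: 0.0
grip_force: 0.4
```

```bash
python3 obs.py
```

```text
t 25.55 pos [501.4207 -20.4757 229.736 ] rot deg [179.9986  -0.0044 160.0493] j [-0.1796 -1.4022]
F [0.2485 0.8394 0.5458] M [ 0.0753 -0.1691 -0.0137] w 0.0003416916908760049 g 0.4446741007268429 jt6 -0.007914098678156734
```

Call:
{"op": "arm_command", "data": {"moves": [[0.001, 0, 0, 0, 0, 0, 1], [0.001, 0, 0, 0, 0, 0, 1], [0, 0, 0, 0, 0, 0, 1]]}}

```text
time: 25.92
ee_pos: [500.2, -20.0, 229.8]
eef_rot: [3.141, 0.001, 2.793]
force: [3.2, 0.0, -1.0]
width: -0.004
grip_force: 1.5
```

```bash
python3 obs.py
```

```text
t 25.925 pos [500.2008 -19.9761 229.8089] rot deg [179.9863   0.0806 160.0446] j [-0.179  -1.4015]
F [ 3.2019  0.0447 -0.9916] M [ 0.0457 -0.5716  0.0185] w -0.003994339478484267 g 1.4634595066308975 jt6 -0.016125262482091784
```

Call:
{"op": "arm_command", "data": {"moves": [[0.001, 0, 0, 0, 0, 0, 1], [0.001, 0, 0, 0, 0, 0, 1], [0, 0, 0, 0, 0, 0, 1]]}}

```text
time: 26.3
ee_pos: [500.0, -19.9, 229.9]
eef_rot: [3.141, 0.005, 2.793]
force: [6.8, -1.8, -3.0]
width: 0.002
grip_force: 3.6
```

```bash
python3 obs.py
```

```text
t 26.3 pos [500.0495 -19.8714 229.9462] rot deg [179.9758   0.3029 160.0389] j [-0.1785 -1.4008]
F [ 6.7631 -1.8372 -2.9898] M [-0.2366 -1.1417 -0.0619] w 0.0017810774896545793 g 3.5913273746882624 jt6 -0.024024497251957655
```

A firm stop where 0.9 rad was expected. Back off, rise clear and look.

Call:
{"op": "arm_command", "data": {"moves": [[-0.005, 0, 0, 0, 0, 0, 1], [-0.01, 0, 0, 0, 0, 0, 1], [-0.015, 0, 0, 0, 0, 0, 1], [0, 0, -0.03, 0, 0, 0, 1], [0, 0, -0.03, 0, 0, 0, 1], [0, 0, -0.03, 0, 0, 0, 1], [0, 0, -0.03, 0, 0, 0, 1], [-0.03, 0, -0.02, 0, 0, 0, 1], [-0.05, -0.04, 0, 0, 0, 0, 1], [-0.05, -0.04, 0, 0, 0, 0, 1], [-0.05, -0.04, 0, 0, 0, 0, 1], [-0.02, -0.03, 0, 0, 0, 0, 1], [0, 0, 0, 0, 0, 0, 1]]}}

```text
time: 27.92
ee_pos: [661.2, -238.3, 367.2]
eef_rot: [-3.141, -0.003, 2.79]
force: [-0.6, -0.2, -0.6]
width: -0.002
grip_force: 0.0
```

```bash
python3 obs.py; python3 - <<'E'
from h import *
t=viewer.capture("top")[:,:,::-1];s=viewer.capture("scene")[:,:,::-1]
a=cv2.resize(t[220:290,250:360],None,fx=5,fy=5,interpolation=cv2.INTER_CUBIC);b=cv2.resize(s[190:240,290:400],None,fx=5,fy=5,interpolation=cv2.INTER_CUBIC)
cv2.imwrite("pics/end.png",np.vstack([a[:340],b]))
piv=np.array([524,37.5,217])
for ang in(.77,.84,.9):
    d=-1.355-ang; P=piv+65*np.array([np.cos(d),np.sin(d),0])+[0,0,5]; print(ang,[np.round(proj(n,P-[0,0,0 if n=="top" else 7]),1) for n in("top","scene")])
for n,im,r in(("top",t,(290,225,345,290)),("scene",s,(290,200,330,245))):
    k,l,st,ce=cv2.connectedComponentsWithStats((im[r[1]:r[3],r[0]:r[2]].max(2)<50).astype(np.uint8))
    print(n,[(np.round(ce[i]+r[:2],1),st[i,4]) for i in range(1,k) if st[i,4]>15])
E
```

```text
t 27.925 pos [ 661.204  -238.2887  367.2244] rot deg [-179.9692   -0.1558  159.8314] j [-0.4444 -1.6633]
F [-0.5511 -0.1662 -0.5808] M [ 0.0376 -0.0191  0.0431] w -0.0015633976883581756 g 0.0 jt6 -0.0693802535533905
0.77 [array([328.1, 259. ]), array([307.3, 219.4])]
0.84 [array([327. , 260.7]), array([307.3, 218.6])]
0.9 [array([326. , 262.1]), array([307.3, 217.9])]
top [(array([293. , 245.3]), np.int32(129)), (array([303.7, 243.6]), np.int32(16)), (array([298.3, 261.1]), np.int32(18)), (array([325.5, 261.6]), np.int32(46))]
scene [(array([291.9, 202.7]), np.int32(29)), (array([308.5, 217.2]), np.int32(28))]
```

View pics/end.png

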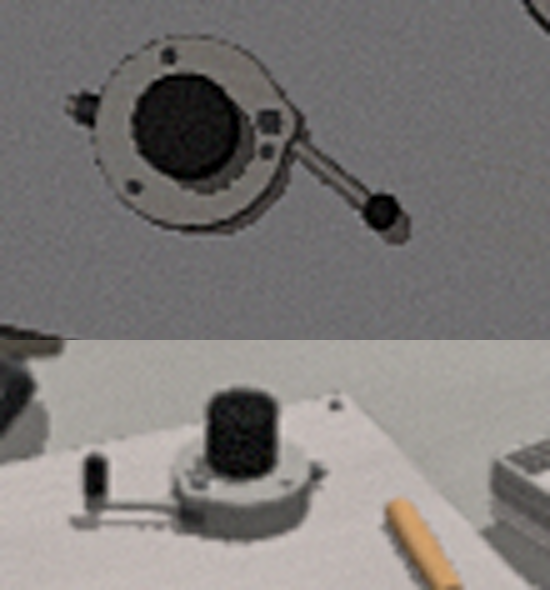

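The lever post now sits at top (325.5,261.6), against (326.0,262.1) predicted for 0.9 rad. The arm is clear, so I'm handing in.

```bash
python3 -c "
from cell import ctrl
print(ctrl.job_done())"
```

```text
the job is handed in; nothing more can be done
None
```

I turned the selector to its end stop (about 0.78 N m) and back five clicks, then swung the lock lever to about 0.9 rad. The arm is clear of everything and the job went in at about 28 s, with no verdict returned.

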